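Find the wrap-angle line on a frame-forming block with a pendulum angle gauge

TASK

Pick up the pendulum angle gauge by the black grip on its top, set its foot square across the crown of the aluminium forming block, and rock it round the crown until the swinging needle settles on the red index, with the middle of the foot (not an end of it) bearing on the metal. Finish while still holding the gauge there, gripped, resting on the block and still, so that a colleague can mark the bend line at the middle of its foot; leave the other things on the bench alone.

Things in the scene. Friction and masses are not known exactly. Their poses are not given: they have to be found in the camera images.
- gauge_grip (a point): Middle of the black ribbed grip on top of the angle gauge (148 mm tall, about 0.3 kg, standing upright on its foot at the start). Grip: 34 mm wide, 22 mm thick, free from 107 to 148 mm above the foot's underside; this point is 126 mm above it. Pinch it across its 22 mm thickness. Gauge axes: x through the thickness (the dial looks to -x, roughly at the robot at the start), y along the foot, z up.
- gauge_foot (a point): Middle of the underside of the gauge's flat steel foot (red line on the foot's edge), 126 mm straight below gauge_grip; same axes as gauge_grip. Foot: 64 mm long along y, 24 mm thick along x, 10 mm high. Above it the round black housing, 96 mm diameter, 22 mm thick, with the white dial.
- gauge_needle (a joint): Angle (rad) of the black needle from the gauge's own z axis (top of the dial), growing clockwise seen from in front of the dial. It is weighted, swings freely almost 4 times a second, dies away in a second or so, and at rest points straight up in the world: when the gauge's top leans towards its own +y (left, seen from in front) by an angle, the needle comes to rest at plus that angle.
- gauge_index (a joint): Angle (rad) of the red index, a mark 5 mm wide on the dial's rim, counted like the needle's. It was set by hand, somewhere between 0.12 and 0.34, and stays there. The reading wanted is needle equal to index.
- former_crest (a point): Middle of the crest (dark line) of the aluminium forming block, 74 mm above the bench. The block is fixed; its top is a cylinder of radius 132 mm, 70 mm wide along the block's x, curving down to 85 mm either side along y (slope 40 degrees there), on a steel sole 82 x 222 mm. Axes: x along the crest line (roughly away from the robot), y across the crown, z up.
- former_axis (a point): Point on the centre line of the crown's curvature, 132 mm straight below former_crest (hidden under the bench top); same axes. Where the crown slopes by an angle, its surface lies 132 mm from this line in the direction of that angle from the vertical.
- needle_tip (a point): Tip of the black needle, 37 mm from its pivot; the pivot is 59 mm above the underside of the foot on the gauge's middle line. Its z axis points along the needle.
- index_tip (a point): Inner end of the red index, 37 mm from the same pivot. Its z axis points from the pivot through the index.
- marker_black: Marker pen, white barrel and black cap, 17 x 132 x 17 mm, lying loose on the bench near the forming block. Bystander: leave alone. Origin: middle of its underside.
- frame_blue: Blue spectacle frame, temples folded, 51 x 140 x 14 mm, lying loose behind the forming block. Bystander: leave alone. Origin: middle of its underside.
- compound_green: Dark green bar of polishing compound, 45 x 85 x 36 mm, lying loose behind the gauge. Bystander: leave alone. Origin: middle of its underside.
Mind the look-alikes: they are no part of the job. Of the things that look like the part that bears gauge_grip, the largest one is meant.

How it is judged:
By the outcome, as a careful person would: the job done as asked, in the order asked, and still so for the second after the job is handed in, while the arm keeps its last pose, push and grip.
It also fails if it takes over 45 s, if anything falls off the work surface, if the arm or the gripper's body presses on something with over 40 N, if the wrist force passes 120 N, or if a joint passes its speed limit or range.

ROBOT

A 6-joint arm with a two-finger parallel gripper is mounted at the origin on the work surface; the furniture and walls round the work are solid. World frame = base frame: x ahead of the robot, y to its left, z up, the work surface at z = 0. Lengths are in m, angles in degrees, forces in N, time in s.
With the tool pointing down it reaches from about 0.275 to 0.975 m from the base axis. Payload 8.4 kg.
Tool frame: the origin (TCP) lies midway between the tips of the shut fingers; the grasp point (between the pads) lies 19 mm behind it; z points along the fingers, y is the line along which they close (so a half turn about z gives the same grasp; the last joint's range is limited). The gripper opens to 92 mm and grips with 3 to 60 N. Pads are 20 mm wide; open, the fingers measure 128 mm over their backs; the gripper's body (75 mm by 189 mm) begins 69 mm behind the grasp point.
Start: joints at [-76.57, 20.225, 93.587, -0, 66.188, -0.138], TCP at [0.147, -0.608, 0.215] pointing down, gripper open.
Joint ranges: [-150.9, 150.9], [-52.94, 120.26], [3.33, 152.33], [-74.26, 254.26], [0, 154.13], [-172.89, 172.89]. Speed limits (degrees/s): [127.2, 127.2, 159.86, 180, 180, 180].

INTERFACE

Orientations are given as a 3x3 rotation matrix whose columns are the frame's x, y, z axes.
In Python, from bench import ctrl, vision gives the robot as it stands.
- The arm moves only by the tool move_arm, never from a script. Its argument "rows" is a list of rows, each an object of numbers: "grip": the closure in counts, from 0 (fully open) to 255 (shut); "dx", "dy", "dz": the shift along the tool's x, y, z in units of 30 mm (1.0 is 30 mm); "ax", "ay", "az": the turn, a rotation vector about the tool's x, y, z in units of 5 degrees (1.0 is 5 degrees). In form: [{"grip": .., "dx": .., "dy": .., "dz": .., "ax": .., "ay": .., "az": ..}, ...]. A call has 1 to 10 rows; each row is the pose to reach, as a shift and turn from the pose commanded when the call began, along the tool's axes at that moment; what a row does not reach only later rows make up. A row lasts 1/8 s, in which the tool goes at most 62.5 mm and 10.7 degrees, less where a joint would pass 70% of its speed; a pose out of reach is approached as far as the arm can. A call with a gripper value outside its range is refused whole. The fingers move at their own pace and stop on an object; "newtons" is the grip in N (left out, the last holds). Time passes only in rows, so rows that repeat a pose let the fingers close. It gives the time, the measured TCP pose, the force, the opening and the grip force at its end, in the units of the state.
- ctrl.get_obs(): the state, without advancing time (a new reading comes with each control period).
- vision.capture(name): name is "side" or "top"; returns (picture, depth): 384x512x3 uint8, red, green, blue; 384x512 float32, m along the optical axis (not along the pixel's ray), 0 where there is no reading.
- vision.camera_info(name): a dict with "intrinsics" (3x3 intrinsics, pixels), "distortion" ([k1, k2, p1, p2, k3] as OpenCV has them; the pictures are not rectified), "view" (4x4, takes a point from world to camera coordinates). Camera axes: x right, y up, looking along -z (the intrinsics and any distortion apply to the point x, -y, -z); pixel columns grow to the right and rows downward; lengths in m; the calibration is good to about 2 mm. A picture is of the moment at which its call begins. camera_info takes no time and is no camera call.
- ctrl.hand_in(): hands the job in; it is judged then, once.
The state is a dict: "clock": time; "joint_positions": joint angles; "joint_vel": joint speeds; "effort": joint torques, N m; "ee_pos": TCP position; "orientation": TCP orientation; "ft_force": force on the tool from outside, world axes, zero at the start; "torque": the same for the moment, N m; "grip_width": opening from 0.0 (shut) to 1.0 (fully open); "grasp_force": force on a finger pad.
Only numpy, scipy, OpenCV 4.12 (cv2) and the standard library are available. Lean on these libraries where they do the work, as an engineer would, in place of code of your own. Each camera call takes 0.05 s, during which the arm holds its last target. There are 200 camera calls.

## Working session

There is one attempt and no reset: what is moved stays moved. The work goes in short steps, Python scripts to look and compute and a tool call to move; the robot and the scene stay as the last step left them, time stands still between calls to the robot, and variables do not carry over. Pictures are saved under pics/ and viewed, at most 10 in all, crops included, and the job is handed in when it is done.

Besides the shell and the picture viewer there is one more tool, called as a command line: name --argument value ..., lists and objects as JSON in quotes. move_arm: Moves the arm, as the interface text tells. Its arguments: {"type":"object","properties":{"rows":{"type":"array","items":{"type":"object","properties":{"grip":{"type":"number"},"dx":{"type":"number"},"dy":{"type":"number"},"dz":{"type":"number"},"ax":{"type":"number"},"ay":{"type":"number"},"az":{"type":"number"}}}},"newtons":{"type":"number"}},"required":["rows"]}

```bash
mkdir -p pics; ls; cat > h.py <<'E'
import numpy as np, cv2
from bench import ctrl, vision
def snap(n,f=None):
    p,d=vision.capture(n); 
    if f: cv2.imwrite('pics/'+f,cv2.cvtColor(p,cv2.COLOR_RGB2BGR))
    return p,d
def world(n,u,v,z):
    i=vision.camera_info(n);K=np.array(i['intrinsics']);V=np.array(i['view'])
    q=cv2.undistortPoints(np.array([[[u,v]]],float),K,np.array(i['distortion']))[0,0]
    return (np.linalg.inv(V)@[q[0]*z,-q[1]*z,-z,1])[:3]
def cloud(n,d):
    i=vision.camera_info(n);K=np.array(i['intrinsics']);V=np.array(i['view'])
    h,w=d.shape;g=np.stack(np.meshgrid(np.arange(w),np.arange(h)),-1).reshape(-1,1,2).astype(float)
    q=cv2.undistortPoints(g,K,np.array(i['distortion']))[:,0]
    z=d.ravel();P=np.c_[q[:,0]*z,-q[:,1]*z,-z,np.ones_like(z)]@np.linalg.inv(V).T
    P=P[:,:3].reshape(h,w,3).copy();P[d==0]=np.nan;return P
def proj(n,P):
    i=vision.camera_info(n);V=np.array(i['view'])
    c=(np.c_[np.atleast_2d(P),np.ones(len(np.atleast_2d(P)))]@V.T)[:,:3]*[1,-1,-1]
    return cv2.projectPoints(c,np.zeros(3),np.zeros(3),np.array(i['intrinsics']),np.array(i['distortion']))[0][:,0]
E
python3 - <<'E'
from h import *
for n in('side','top'):
    p,d=snap(n,n+'0.png');i=vision.camera_info(n);print(n,np.round(np.linalg.inv(np.array(i['view'])),3),i['intrinsics'],i['distortion'])
    np.save(n+'0.npy',cloud(n,d))
print(ctrl.get_obs())
E
```

```text
pics
side [[ 0.998  0.026 -0.06   0.498]
 [-0.064  0.613 -0.788 -0.617]
 [ 0.016  0.79   0.613  0.616]
 [ 0.     0.     0.     1.   ]] [[432.32563527   0.         257.37572122]
 [  0.         432.32563527 188.9113285 ]
 [  0.           0.           1.        ]] [0.03770111 0.         0.         0.         0.        ]
top [[-0.01   0.994 -0.108  0.446]
 [-1.    -0.009  0.012  0.107]
 [ 0.011  0.108  0.994  0.905]
 [ 0.     0.     0.     1.   ]] [[383.3696558    0.         258.41617511]
 [  0.         383.3696558  196.44292056]
 [  0.           0.           1.        ]] [-0.10173728  0.          0.          0.          0.        ]
{'clock': 0.1, 'joint_positions': array([-7.65715750e+01,  2.02577098e+01,  9.36244879e+01, -5.39282579e-04,
        6.61870026e+01, -1.36418790e-01]), 'joint_vel': array([ 0.02533161, -0.04206092, -0.14213179, -0.0360019 , -0.09530435,
        0.00733336]), 'effort': array([ 4.17173733e-04, -5.94905019e+01, -3.34929013e+01,  6.99397945e-02,
        1.83008169e-02, -1.87235349e-05]), 'ee_pos': array([ 0.14649797, -0.60713789,  0.21395002]), 'orientation': array([[ 9.72104206e-01,  2.34549206e-01, -2.88857241e-04],
       [ 2.34549384e-01, -9.72103498e-01,  1.17275364e-03],
       [-5.73070000e-06, -1.20779003e-03, -9.99999271e-01]]), 'ft_force': array([-0.54442433, -0.48371422, -1.01151943]), 'torque': array([-0.00957517, -0.00645798,  0.00956669]), 'grasp_force': 0.0, 'grip_width': 0.9976494775529623}
```

View pics/side0.png

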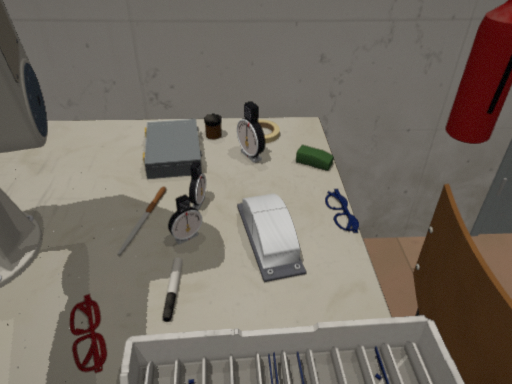

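View pics/top0.png

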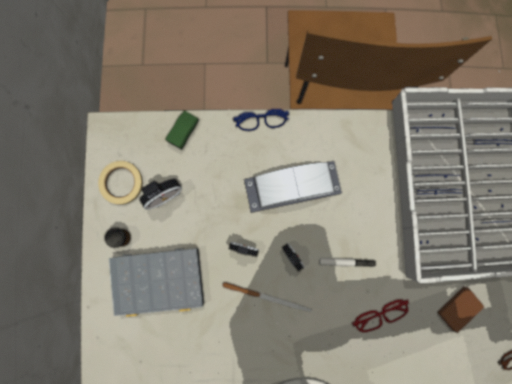

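The largest gauge is at top (160,192) / side (250,135). The former is at top (292,186) / side (270,235), with the crest line faintly visible. The compound, the blue frame and the marker are all clear of both.

```bash
python3 - <<'E'
from h import *
T=np.load('top0.npy');S=np.load('side0.npy')
def reg(P,u0,u1,v0,v1):return P[v0:v1,u0:u1].reshape(-1,3)
def rect(Q):
    r=cv2.minAreaRect((Q[:,:2]*1000).astype(np.float32));return r
g=reg(T,135,190,165,215);print('gauge top zmax',np.nanpercentile(g[:,2],[50,90,99]))
for lo,hi in((.135,.16),(.06,.16)):
    q=g[(g[:,2]>lo)&(g[:,2]<hi)];print(len(q),rect(q),q.mean(0))
g=reg(S,230,275,95,165)
for lo,hi in((.112,.16),(.03,.1),(.002,.009)):
    q=g[(g[:,2]>lo)&(g[:,2]<hi)];print('side',len(q),rect(q),q.mean(0))
f=reg(T,235,350,150,220)
q=f[(f[:,2]>.004)&(f[:,2]<.12)];print('sole',rect(q))
q=f[(f[:,2]>.03)&(f[:,2]<.12)];print('crown',rect(q),q[:,2].max(),len(q))
# fit cylinder: axis dir angle a, centre
from scipy.optimize import least_squares
def res(p,q):
    e=np.array([-np.sin(p[0]),np.cos(p[0])]);t=q[:,:2]@e-p[1]
    return np.hypot(t,q[:,2]-p[2])-.132
for n,f in(('top',f),('side',reg(S,230,310,185,275))):
    q=f[(f[:,2]>.035)&(f[:,2]<.12)]
    r=least_squares(res,[.2,.0,-.058],args=(q,),loss='soft_l1',f_scale=.002)
    print(n,np.degrees(r.x[0]),r.x,np.std(r.fun))
# dark line px in top: print crops
for n,(u0,u1,v0,v1),o in(('top',(125,350,100,225),'a'),('side',(225,310,90,280),'b')):
    im=cv2.imread(f'pics/{n}0.png')[v0:v1,u0:u1];s=3.5 if n=='top' else 3
    cv2.imwrite(f'pics/{o}.png',cv2.resize(im,None,fx=s,fy=s,interpolation=cv2.INTER_CUBIC))
E
```

```text
gauge top zmax [0.00319802 0.10731689 0.14907524]
208 ((546.123291015625, 314.9695739746094), (22.437639236450195, 34.505104064941406), 29.792160034179688) [0.54556393 0.31387174 0.14658096]
703 ((544.6669311523438, 314.20635986328125), (26.491840362548828, 93.58917999267578), 31.31412696838379) [0.54455794 0.30972715 0.10823296]
side 250 ((548.6467895507812, 313.6224060058594), (24.612648010253906, 37.99650573730469), 34.17442321777344) [0.54959484 0.3067994  0.13350686]
side 675 ((547.7413940429688, 312.3135070800781), (26.962207794189453, 95.9635009765625), 32.99814224243164) [0.54938248 0.29954324 0.06677603]
side 416 ((562.280517578125, 392.7129211425781), (243.98533630371094, 128.4573211669922), 89.17244720458984) [0.55336146 0.35342881 0.00351444]
sole ((571.999755859375, 14.275001525878906), (274.9420166015625, 166.14356994628906), 89.46771240234375)
crown ((567.0227661132812, 14.21697998046875), (70.56026458740234, 170.59364318847656), 11.415973663330078) 0.07787384581311985 2401
top 11.137266945925361 [ 0.19438198 -0.09547908 -0.05773511] 0.003502630293339757
side 11.166212080654603 [ 0.19488717 -0.09636212 -0.05843214] 0.005657501076931649
```

View pics/b.png

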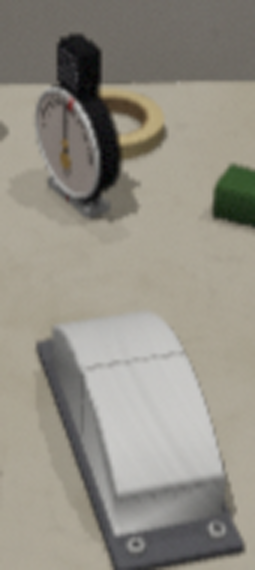

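Crop b shows the red index just clockwise of the dial top and the needle upright. The crest line runs across the block at about crop (130,357). Grasp pose: (0.547,0.314), yaw about 31.5°. Former: centre (0.567,0.014), yaw 11.2°.

```bash
cat >> h.py <<'E'
from scipy.spatial.transform import Rotation as R
def down(yaw,lean=0,about=None):
    # tool y along gauge x (yaw), z down; lean = top toward gauge +y (deg), pitch about gauge y
    y=np.radians(yaw);gx=np.array([np.cos(y),np.sin(y),0]);z=np.array([0,0,-1.])
    M=np.c_[np.cross(gx,z),gx,z]
    return R.from_rotvec(-np.radians(lean)*gx).as_matrix()@M
def units(p0,M0,p,M):
    return np.round(M0.T@(np.array(p)-p0)/.03,3),np.round(np.degrees(R.from_matrix(M0.T@M).as_rotvec())/5,3)
E
python3 - <<'E'
from h import *
o=ctrl.get_obs();print(units(o['ee_pos'],o['orientation'],[.547,.314,.26],down(31.5)))
E
```

```text
(array([ 20.179, -26.719,  -1.503]), array([-1.0000e-02, -1.3000e-02, -2.1587e+01]))
```

move_arm --rows '[{"grip":0,"dx":20.18,"dy":-26.72,"dz":-1.5,"az":-21.59},{"grip":0,"dx":20.18,"dy":-26.72,"dz":-1.5,"az":-21.59},{"grip":0,"dx":20.18,"dy":-26.72,"dz":-1.5,"az":-21.59},{"grip":0,"dx":20.18,"dy":-26.72,"dz":-1.5,"az":-21.59},{"grip":0,"dx":20.18,"dy":-26.72,"dz":-1.5,"az":-21.59},{"grip":0,"dx":20.18,"dy":-26.72,"dz":-1.5,"az":-21.59},{"grip":0,"dx":20.18,"dy":-26.72,"dz":-1.5,"az":-21.59},{"grip":0,"dx":20.18,"dy":-26.72,"dz":-1.5,"az":-21.59},{"grip":0,"dx":20.18,"dy":-26.72,"dz":-1.5,"az":-21.59},{"grip":0,"dx":20.18,"dy":-26.72,"dz":-1.5,"az":-21.59}]'

```text
$.rows[0]: bad value
```

move_arm --rows '[{"grip":0,"dx":2,"dy":-2,"dz":-1.5,"ax":0,"ay":0,"az":-2}]'

```text
clock: 0.22
ee_pos: [0.1743, -0.5604, 0.2414]
orientation: [[0.916, 0.4, -0.002], [0.4, -0.916, 0.004], [0.0, -0.004, -1.0]]
ft_force: [1.2, -0.5, 0.5]
grip_width: 1.001
grasp_force: 0.0
```

move_arm --rows '[{"grip":0,"dx":18.18,"dy":-24.72,"dz":0,"ax":0,"ay":0,"az":-19.59}]'

```text
clock: 0.35
ee_pos: [0.1904, -0.4999, 0.2451]
orientation: [[0.823, 0.568, 0.001], [0.568, -0.823, -0.002], [-0.0, 0.003, -1.0]]
ft_force: [1.0, 0.8, 0.6]
grip_width: 1.005
grasp_force: 0.0
```

```bash
python3 - <<'E'
from h import *
o=ctrl.get_obs();print(o['clock'],o['ee_pos'],units(o['ee_pos'],o['orientation'],[.547,.314,.26],down(31.5)))
E
```

```text
0.35 [ 0.19037795 -0.49988761  0.2450681 ] (array([ 25.193, -15.575,  -0.549]), array([  0.023,   0.027, -17.378]))
```

move_arm --rows '[{"grip":0,"dx":25.19,"dy":-15.58,"dz":-0.55,"ax":0,"ay":0,"az":-17.38},{"grip":0,"dx":25.19,"dy":-15.58,"dz":-0.55,"ax":0,"ay":0,"az":-17.38},{"grip":0,"dx":25.19,"dy":-15.58,"dz":-0.55,"ax":0,"ay":0,"az":-17.38},{"grip":0,"dx":25.19,"dy":-15.58,"dz":-0.55,"ax":0,"ay":0,"az":-17.38},{"grip":0,"dx":25.19,"dy":-15.58,"dz":-0.55,"ax":0,"ay":0,"az":-17.38},{"grip":0,"dx":25.19,"dy":-15.58,"dz":-0.55,"ax":0,"ay":0,"az":-17.38},{"grip":0,"dx":25.19,"dy":-15.58,"dz":-0.55,"ax":0,"ay":0,"az":-17.38},{"grip":0,"dx":25.19,"dy":-15.58,"dz":-0.55,"ax":0,"ay":0,"az":-17.38},{"grip":0,"dx":25.19,"dy":-15.58,"dz":-0.55,"ax":0,"ay":0,"az":-17.38},{"grip":0,"dx":25.19,"dy":-15.58,"dz":-0.55,"ax":0,"ay":0,"az":-17.38}]'

```text
clock: 1.6
ee_pos: [0.4433, 0.0737, 0.2556]
orientation: [[-0.519, 0.855, 0.0], [0.855, 0.519, -0.0], [-0.0, 0.0, -1.0]]
ft_force: [1.0, -0.2, -1.1]
grip_width: 1.002
grasp_force: 0.0
```

```bash
python3 - <<'E'
from h import *
o=ctrl.get_obs();print(o['clock'],o['ee_pos'],units(o['ee_pos'],o['orientation'],[.547,.314,.2],down(31.5)))
E
```

```text
1.6 [0.44327623 0.07374812 0.25555406] (array([5.053, 7.111, 1.852]), array([ 0.003,  0.004, -0.049]))
```

move_arm --rows '[{"grip":0,"dx":5.05,"dy":7.1,"dz":1.5,"ax":0,"ay":0,"az":-0.05},{"grip":0,"dx":5.05,"dy":7.1,"dz":1.5,"ax":0,"ay":0,"az":-0.05},{"grip":0,"dx":5.05,"dy":7.1,"dz":1.5,"ax":0,"ay":0,"az":-0.05},{"grip":0,"dx":5.05,"dy":7.1,"dz":1.5,"ax":0,"ay":0,"az":-0.05},{"grip":0,"dx":5.05,"dy":7.1,"dz":1.5,"ax":0,"ay":0,"az":-0.05},{"grip":0,"dx":5.05,"dy":7.1,"dz":1.5,"ax":0,"ay":0,"az":-0.05},{"grip":0,"dx":5.05,"dy":7.1,"dz":1.5,"ax":0,"ay":0,"az":-0.05}]'

```text
clock: 2.48
ee_pos: [0.5461, 0.3101, 0.2107]
orientation: [[-0.521, 0.853, -0.0], [0.853, 0.521, -0.001], [-0.0, -0.001, -1.0]]
ft_force: [0.7, -0.6, 0.6]
grip_width: 0.999
grasp_force: 0.0
```

```bash
python3 - <<'E'
from h import *
p,d=snap('side','s1.png');S=cloud('side',d)
g=S[95:170,225:280].reshape(-1,3)
q=g[(g[:,2]>.03)&(g[:,2]<.145)&(abs(g[:,0]-.547)<.06)&(abs(g[:,1]-.314)<.06)];print(len(q),cv2.minAreaRect((q[:,:2]*1000).astype(np.float32)))
o=ctrl.get_obs();print(o['clock'],o['ee_pos'],units(o['ee_pos'],o['orientation'],[.547,.314,.111],down(31.5)))
im=cv2.imread('pics/s1.png')[60:180,190:330];cv2.imwrite('pics/s1c.png',cv2.resize(im,None,fx=4,fy=4,interpolation=cv2.INTER_CUBIC))
E
```

```text
940 ((547.36767578125, 311.5247802734375), (27.88140106201172, 98.0556411743164), 35.323543548583984)
2.525 [0.54626613 0.30999693 0.21092001] (array([0.102, 0.091, 3.331]), array([-0.002,  0.003, -0.02 ]))
```

View pics/s1c.png

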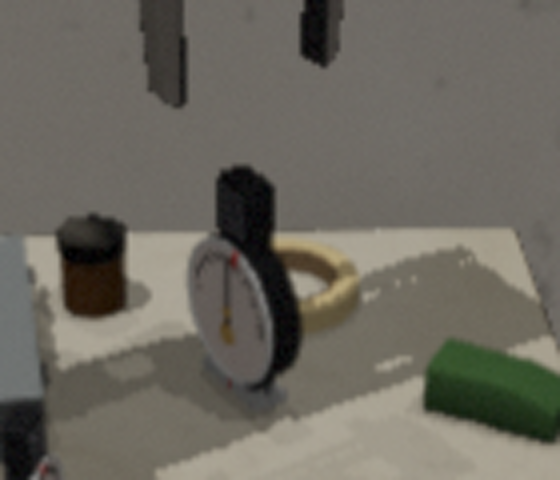

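The open fingers (crop (165,100) and (320,60)) straddle the grip at (245,205). Descending and closing.

move_arm --newtons 40 --rows '[{"grip":0,"dx":0.1,"dy":0.09,"dz":1.6,"ax":0,"ay":0,"az":-0.1},{"grip":0,"dx":0.1,"dy":0.09,"dz":2.8,"ax":0,"ay":0,"az":-0.1},{"grip":0,"dx":0.1,"dy":0.09,"dz":3.33,"ax":0,"ay":0,"az":-0.1},{"grip":0,"dx":0.1,"dy":0.09,"dz":3.33,"ax":0,"ay":0,"az":-0.1},{"grip":100,"dx":0.1,"dy":0.09,"dz":3.33,"ax":0,"ay":0,"az":-0.1},{"grip":170,"dx":0.1,"dy":0.09,"dz":3.33,"ax":0,"ay":0,"az":-0.1},{"grip":255,"dx":0.1,"dy":0.09,"dz":3.33,"ax":0,"ay":0,"az":-0.1},{"grip":255,"dx":0.1,"dy":0.09,"dz":3.33,"ax":0,"ay":0,"az":-0.1},{"grip":255,"dx":0.1,"dy":0.09,"dz":3.33,"ax":0,"ay":0,"az":-0.1},{"grip":255,"dx":0.1,"dy":0.09,"dz":3.33,"ax":0,"ay":0,"az":-0.1}]'

```text
clock: 3.78
ee_pos: [0.5473, 0.3155, 0.1105]
orientation: [[-0.529, 0.848, -0.0], [0.848, 0.529, -0.0], [0.0, -0.0, -1.0]]
ft_force: [0.4, -0.1, 0.2]
grip_width: 0.37
grasp_force: 0.0
```

move_arm --rows '[{"grip":255,"dx":0,"dy":0,"dz":0,"ax":0,"ay":0,"az":0},{"grip":255,"dx":0,"dy":0,"dz":0,"ax":0,"ay":0,"az":0},{"grip":255,"dx":0,"dy":0,"dz":0,"ax":0,"ay":0,"az":0},{"grip":255,"dx":0,"dy":0,"dz":0,"ax":0,"ay":0,"az":0}]'

```text
clock: 4.28
ee_pos: [0.5473, 0.3155, 0.1105]
orientation: [[-0.529, 0.848, -0.0], [0.848, 0.529, -0.0], [0.0, -0.0, -1.0]]
ft_force: [0.5, -0.1, -0.9]
grip_width: 0.235
grasp_force: 39.9
```

```bash
python3 - <<'E'
from h import *
o=ctrl.get_obs();print({k:o[k] for k in('clock','ee_pos','ft_force','torque','grip_width','grasp_force')})
C=np.array([.498,-.617,.616])
p=np.array([.50,-.17,.38])
v=C-(p+[0,0,-.05]);print(v,np.linalg.norm(v))
yaw=np.degrees(np.arctan2(-v[1],-v[0]))
print(yaw, proj('side',[p+[0,0,-.05],p,p+[0,0,.1],p+[0,0,-.12]]))
for y in(yaw,75): print(y,units(o['ee_pos'],o['orientation'],p,down(y)))
E
```

```text
{'clock': 4.275, 'ee_pos': array([0.54731796, 0.31546165, 0.11050358]), 'ft_force': array([ 0.5188022 , -0.05187544, -0.91191851]), 'torque': array([-0.01406681, -0.10135417, -0.0107253 ]), 'grip_width': 0.2354420605999421, 'grasp_force': 39.90621864795685}
[-0.002 -0.447  0.286] 0.5306684463956756
89.74364475534372 [[231.91073426 149.54483417]
 [231.01739412 112.63555247]
 [228.78241262  22.57929994]
 [232.97990662 194.46736763]]
89.74364475534372 (array([-12.895,  -9.903,  -8.983]), array([-1.0000e-03, -0.0000e+00, -1.1558e+01]))
75 (array([-12.895,  -9.903,  -8.983]), array([-1.000e-03, -0.000e+00, -8.609e+00]))
```

Gripped (21.7 mm, 40 N). I'll show the dial to the side camera to read the index.

```bash
python3 - <<'E'
from h import *
o=ctrl.get_obs()
p=np.array([.49,-.25,.49])
print(proj('side',[p+[0,0,-.05],p,p+[0,0,-.11]]),units(o['ee_pos'],o['orientation'],p,down(85)))
E
```

```text
[[220.0307978   95.27657622]
 [217.74694164  40.19347896]
 [222.28951621 150.7325417 ]] (array([-14.981, -11.598, -12.649]), array([-1.0000e-03, -0.0000e+00, -1.0609e+01]))
```

move_arm --rows '[{"grip":255,"dx":0,"dy":0,"dz":-1,"ax":0,"ay":0,"az":0},{"grip":255,"dx":0,"dy":0,"dz":-2.6,"ax":0,"ay":0,"az":0},{"grip":255,"dx":-0.7,"dy":-0.5,"dz":-4.2,"ax":0,"ay":0,"az":-0.6},{"grip":255,"dx":-1.9,"dy":-1.4,"dz":-5.1,"ax":0,"ay":0,"az":-1.5},{"grip":255,"dx":-3.2,"dy":-2.4,"dz":-6,"ax":0,"ay":0,"az":-2.5},{"grip":255,"dx":-4.5,"dy":-3.4,"dz":-6.9,"ax":0,"ay":0,"az":-3.5},{"grip":255,"dx":-5.8,"dy":-4.4,"dz":-7.7,"ax":0,"ay":0,"az":-4.5},{"grip":255,"dx":-7.1,"dy":-5.4,"dz":-8.5,"ax":0,"ay":0,"az":-5.5},{"grip":255,"dx":-8.4,"dy":-6.4,"dz":-9.3,"ax":0,"ay":0,"az":-6.5},{"grip":255,"dx":-9.7,"dy":-7.4,"dz":-10.1,"ax":0,"ay":0,"az":-7.5}]'

```text
clock: 5.52
ee_pos: [0.5122, -0.0504, 0.414]
orientation: [[-0.937, 0.348, -0.001], [0.348, 0.937, 0.0], [0.0, -0.0, -1.0]]
ft_force: [0.6, 0.7, -3.4]
grip_width: 0.237
grasp_force: 39.9
```

move_arm --rows '[{"grip":255,"dx":-1.8,"dy":0.4,"dz":-0.8,"ax":0,"ay":0,"az":-1},{"grip":255,"dx":-3.2,"dy":1,"dz":-1.5,"ax":0,"ay":0,"az":-2},{"grip":255,"dx":-4.5,"dy":1.4,"dz":-2,"ax":0,"ay":0,"az":-2.6},{"grip":255,"dx":-5.5,"dy":1.6,"dz":-2.3,"ax":0,"ay":0,"az":-3},{"grip":255,"dx":-5.8,"dy":1.6,"dz":-2.4,"ax":0,"ay":0,"az":-3.1},{"grip":255,"dx":-5.8,"dy":1.6,"dz":-2.4,"ax":0,"ay":0,"az":-3.1}]'

```text
clock: 6.28
ee_pos: [0.6925, -0.0652, 0.4846]
orientation: [[-0.996, 0.089, -0.002], [0.089, 0.996, 0.0], [0.002, 0.0, -1.0]]
ft_force: [0.5, 0.2, -3.5]
grip_width: 0.239
grasp_force: 40.0
```

```bash
python3 - <<'E'
from h import *
o=ctrl.get_obs();print(o['clock'],o['ee_pos'],o['grip_width'],o['joint_positions'].round(),o['ft_force'],units(o['ee_pos'],o['orientation'],[.49,-.25,.49],down(85)))
p,d=snap('side','s2.png');np.save('s2.npy',cloud('side',d));o=ctrl.get_obs();M=o['orientation'];np.savez('s2.npz',p=o['ee_pos'],M=M)
c=proj('side',[o['ee_pos']+M[:,2]*.05])[0].astype(int);print(c)
im=cv2.imread('pics/s2.png')[max(c[1]-70,0):c[1]+80,c[0]-90:c[0]+90];cv2.imwrite('pics/s2c.png',cv2.resize(im,None,fx=4,fy=4,interpolation=cv2.INTER_CUBIC))
E
```

```text
6.275 [ 0.69253061 -0.06516169  0.48464598] 0.2387919641863251 [ -5.  20.  61.  -0.  99. -90.] [ 0.54216448  0.19732192 -3.46916682] (array([ 6.179, -6.735, -0.168]), array([ 0.   , -0.019, -0.016]))
[379  32]
```

View pics/s2c.png

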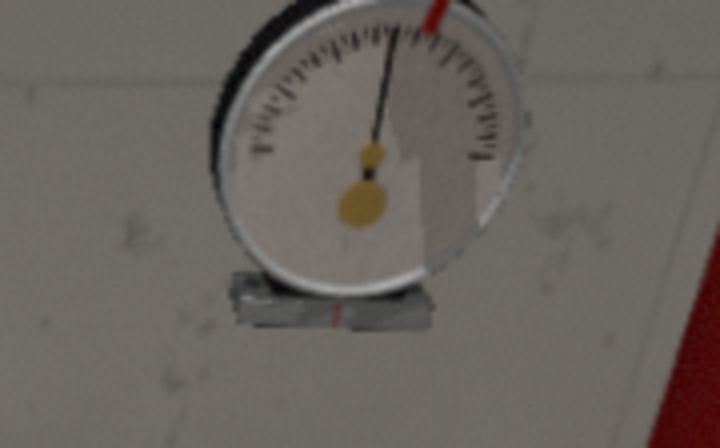

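The dial is visible: pivot at crop (369,173), needle tip (396,30), red index (437,15). My second move used stale axes, so I'll correct it and come closer.

move_arm --rows '[{"grip":255,"dx":1.2,"dy":-1.3,"dz":0.2,"ax":0,"ay":0,"az":0},{"grip":255,"dx":2.6,"dy":-2.8,"dz":0.4,"ax":0,"ay":0,"az":0},{"grip":255,"dx":3.9,"dy":-4.3,"dz":0.6,"ax":0,"ay":0,"az":0},{"grip":255,"dx":5.2,"dy":-5.6,"dz":0.9,"ax":0,"ay":0,"az":0},{"grip":255,"dx":6,"dy":-6.5,"dz":1.1,"ax":0,"ay":0,"az":0},{"grip":255,"dx":6.2,"dy":-6.7,"dz":1.2,"ax":0,"ay":0,"az":0},{"grip":255,"dx":6.2,"dy":-6.7,"dz":1.2,"ax":0,"ay":0,"az":0},{"grip":255,"dx":6.2,"dy":-6.7,"dz":1.2,"ax":0,"ay":0,"az":0},{"grip":255,"dx":6.2,"dy":-6.7,"dz":1.2,"ax":0,"ay":0,"az":0}]'

```text
clock: 7.45
ee_pos: [0.4906, -0.2481, 0.4495]
orientation: [[-0.996, 0.087, 0.0], [0.087, 0.996, 0.0], [-0.0, 0.0, -1.0]]
ft_force: [-0.7, -0.7, -2.6]
grip_width: 0.237
grasp_force: 40.0
```

```bash
cat > rd.py <<'E'
# rectify the dial face: pick dial plane from the tool pose, sample a 5 px/mm picture (u along -gy i.e. right seen from front, v down gz)
from h import *
def dial(tag,off=(0,0)):
    p,d=snap('side',tag+'.png');o=ctrl.get_obs();M=o['orientation'];gx=M[:,1];gz=-M[:,2];gy=np.cross(gz,gx)
    piv=o['ee_pos']+gz*(.059-.111)-gx*.011+gy*off[0]+gz*off[1]
    N=600;s=np.linspace(-.06,.06,N)
    U,V=np.meshgrid(s,s)
    P=piv-U[...,None]*gy-V[...,None]*gz
    q=proj('side',P.reshape(-1,3)).reshape(N,N,2).astype(np.float32)
    r=cv2.remap(cv2.cvtColor(p,cv2.COLOR_RGB2BGR),q,None,cv2.INTER_CUBIC);cv2.imwrite(f'pics/{tag}r.png',r)
    return r,o
E
python3 - <<'E'
from rd import *
r,o=dial('s3');print(o['clock'],o['ee_pos'],o['ft_force'])
E
```

```text
7.5 [ 0.49053893 -0.24825307  0.44946928] [ 0.38554331 -0.21602207 -2.9043319 ]
```

View pics/s3r.png

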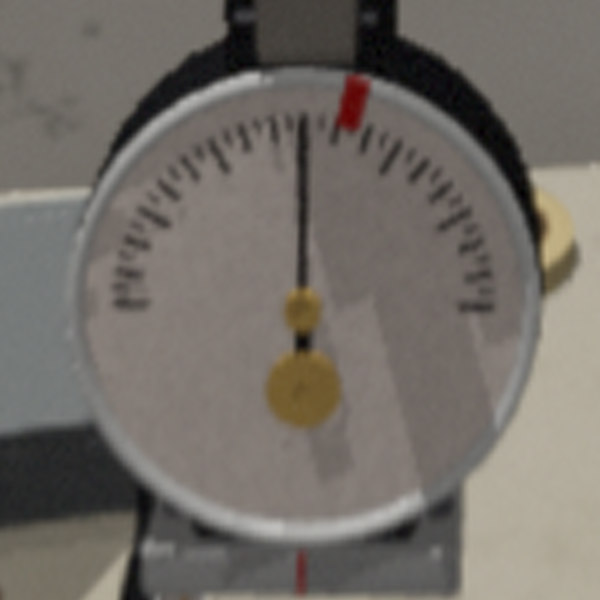

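Rectified dial: hub (302,309), needle tip (303,122), red index from (350,130) to (357,78), so the index is at about 0.25 rad. I'll measure it by colour.

```bash
cat >> rd.py <<'E'
def red(r):
    h=cv2.cvtColor(r,cv2.COLOR_BGR2HSV);m=(((h[...,0]<8)|(h[...,0]>172))&(h[...,1]>130)&(h[...,2]>60)).astype(np.uint8)
    m[520:]=0
    n,l,s,c=cv2.connectedComponentsWithStats(m);k=1+s[1:,4].argmax()
    ys,xs=np.nonzero(l==k);vx,vy,x0,y0=cv2.fitLine(np.c_[xs,ys].astype(np.float32),cv2.DIST_L2,0,.01,.01).ravel()
    return s[k],c[k],np.arctan2(abs(vx),abs(vy))*np.sign(-vx*vy)
def dark(r,n,hub,lo=40,hi=180):
    # needle: darkest ray from hub
    g=cv2.GaussianBlur(cv2.cvtColor(r,cv2.COLOR_BGR2GRAY),(3,3),0).astype(np.float32)
    a=np.arange(-.1,.45,.002);rr=np.arange(lo,hi,1.)
    X=(hub[0]+np.outer(np.sin(a),rr)).astype(np.float32);Y=(hub[1]-np.outer(np.cos(a),rr)).astype(np.float32)
    m=cv2.remap(g,X,Y,cv2.INTER_LINEAR).mean(1);w=np.clip(m.min()+15-m,0,None);return (a*w).sum()/w.sum()
def gold(r):
    h=cv2.cvtColor(r,cv2.COLOR_BGR2HSV);m=((h[...,0]>12)&(h[...,0]<28)&(h[...,1]>110)).astype(np.uint8)
    n,l,s,c=cv2.connectedComponentsWithStats(m);return [(s[k,4],c[k].round(1)) for k in np.argsort(-s[1:,4])[:2]+1]
E
python3 - <<'E'
from rd import *
r=cv2.imread('pics/s3r.png');print(red(r),gold(r))
s,c,a=red(r)
for hub in((302,309),(302,304),(302,300)):print(hub,np.arctan2(c[0]-hub[0],hub[1]-c[1]),dark(r,0,hub))
o=ctrl.get_obs();print(units(o['ee_pos'],o['orientation'],o['ee_pos'],down(85,14.3)))
E
```

```text
(array([ 336,   75,   32,   55, 1107], dtype=int32), array([352.12195122, 103.25383921]), np.float32(0.22413641)) [(np.int32(4148), array([303. , 387.8])), (np.int32(1194), array([302.1, 311.2]))]
(302, 309) 0.23895615410463444 0.001577749155724586
(302, 304) 0.24467582182814435 0.0015709655541270027
(302, 300) 0.2494483676912886 0.0016677424118220607
(array([0., 0., 0.]), array([ 0.003, -2.861,  0.006]))
```

move_arm --rows '[{"grip":255,"dx":0,"dy":0,"dz":0,"ax":0,"ay":-0.5,"az":0},{"grip":255,"dx":0,"dy":0,"dz":0,"ax":0,"ay":-1.2,"az":0},{"grip":255,"dx":0,"dy":0,"dz":0,"ax":0,"ay":-2,"az":0},{"grip":255,"dx":0,"dy":0,"dz":0,"ax":0,"ay":-2.6,"az":0},{"grip":255,"dx":0,"dy":0,"dz":0,"ax":0,"ay":-2.8,"az":0},{"grip":255,"dx":0,"dy":0,"dz":0,"ax":0,"ay":-2.8,"az":0},{"grip":255,"dx":0,"dy":0,"dz":0,"ax":0,"ay":-2.8,"az":0},{"grip":255,"dx":0,"dy":0,"dz":0,"ax":0,"ay":-2.8,"az":0},{"grip":255,"dx":0,"dy":0,"dz":0,"ax":0,"ay":-2.8,"az":0},{"grip":255,"dx":0,"dy":0,"dz":0,"ax":0,"ay":-2.8,"az":0}]'

```text
clock: 8.75
ee_pos: [0.4899, -0.2489, 0.4495]
orientation: [[-0.967, 0.088, 0.241], [0.085, 0.996, -0.021], [-0.242, 0.0, -0.97]]
ft_force: [-0.0, 0.8, -4.0]
grip_width: 0.238
grasp_force: 40.0
```

move_arm --rows '[{"grip":255,"dx":0,"dy":0,"dz":0,"ax":0,"ay":0,"az":0},{"grip":255,"dx":0,"dy":0,"dz":0,"ax":0,"ay":0,"az":0},{"grip":255,"dx":0,"dy":0,"dz":0,"ax":0,"ay":0,"az":0},{"grip":255,"dx":0,"dy":0,"dz":0,"ax":0,"ay":0,"az":0},{"grip":255,"dx":0,"dy":0,"dz":0,"ax":0,"ay":0,"az":0}]'

```text
clock: 9.38
ee_pos: [0.4898, -0.2489, 0.4496]
orientation: [[-0.967, 0.088, 0.241], [0.085, 0.996, -0.021], [-0.242, 0.0, -0.97]]
ft_force: [-0.1, 0.1, -2.7]
grip_width: 0.235
grasp_force: 40.0
```

```bash
python3 - <<'E'
from rd import *
for k in range(2):
    r,o=dial(f's4{k}');s,c,a=red(r);print(o['clock'],s,c,a,gold(r),np.arcsin(np.clip(-o['orientation'][2,0],-1,1)))
    for hub in((302,309),(302,304)):print(hub,np.arctan2(c[0]-hub[0],hub[1]-c[1]),dark(r,0,hub))
E
```

```text
9.425 [ 334   79   29   55 1161] [348.44186047 106.3255814 ] 0.22822829 [(np.int32(4096), array([279.8, 388.2])), (np.int32(1275), array([298.2, 313.8]))] 0.24434569014838242
(302, 309) 0.22525633800184885 0.22222888101432317
(302, 304) 0.2307562146612819 0.23170170684840968
9.475 [ 333   79   30   55 1157] [348.26707001 106.50907519] 0.23611291 [(np.int32(4087), array([279.8, 388.4])), (np.int32(1258), array([298.1, 313.8]))] 0.24435604269757175
(302, 309) 0.22463339942740262 0.22179358791543605
(302, 304) 0.2301242335696528 0.23124106229073893
```

View pics/s41r.png

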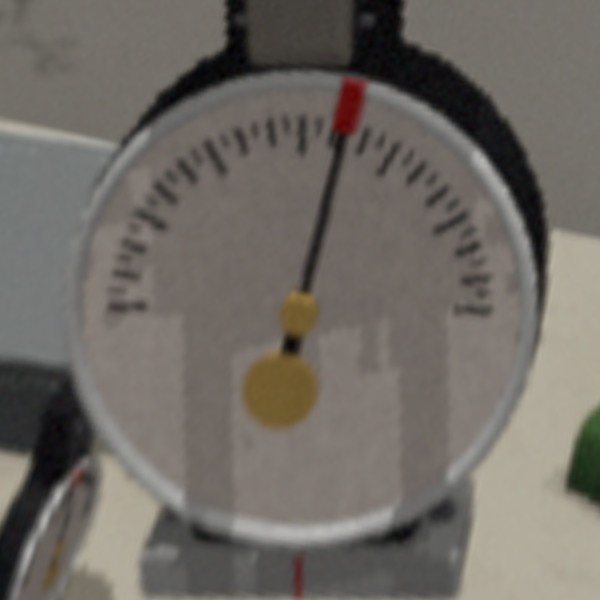

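The needle tip meets the red index, at about (342,131) in the rectified picture, with a lean of 14.0°. The index works out at about 0.242 rad. Now I'll carry it at this lean to hover over the crown.

```bash
cat >> h.py <<'E'
AX=np.array([.567,.0142,-.058]);YAW=11.2
def tgt(lean,clear,dy=0,dx=0):
    y=np.radians(YAW);gy=np.array([-np.sin(y),np.cos(y),0]);gx=np.array([np.cos(y),np.sin(y),0]);l=np.radians(lean)
    n=np.sin(l)*gy+np.cos(l)*np.array([0,0,1]);t=np.cos(l)*gy-np.sin(l)*np.array([0,0,1])
    return AX+n*(.243+clear)+t*dy+gx*dx, down(YAW,lean)
E
python3 - <<'E'
from h import *
o=ctrl.get_obs();p,M=tgt(13.9,.035);print(p,units(o['ee_pos'],o['orientation'],p,M),M)
E
```

```text
[0.55402837 0.07971152 0.21185918] (array([ 0.783, 11.099,  7.971]), array([ 3.556,  0.017, 14.317])) [[-1.88546486e-01  9.80955155e-01  4.66605380e-02]
 [ 9.52229337e-01  1.94234351e-01 -2.35652937e-01]
 [-2.40228042e-01 -5.31789532e-18 -9.70716482e-01]]
```

move_arm --rows '[{"grip":255,"dx":0.04,"dy":0.6,"dz":0.4,"ax":0.19,"ay":0,"az":0.75},{"grip":255,"dx":0.13,"dy":1.8,"dz":1.3,"ax":0.58,"ay":0,"az":2.3},{"grip":255,"dx":0.24,"dy":3.4,"dz":2.4,"ax":1.09,"ay":0,"az":4.4},{"grip":255,"dx":0.35,"dy":5,"dz":3.6,"ax":1.6,"ay":0.01,"az":6.45},{"grip":255,"dx":0.47,"dy":6.6,"dz":4.75,"ax":2.1,"ay":0.01,"az":8.5},{"grip":255,"dx":0.58,"dy":8.2,"dz":5.9,"ax":2.63,"ay":0.01,"az":10.6},{"grip":255,"dx":0.68,"dy":9.7,"dz":7,"ax":3.1,"ay":0.01,"az":12.5},{"grip":255,"dx":0.75,"dy":10.7,"dz":7.7,"ax":3.43,"ay":0.02,"az":13.8},{"grip":255,"dx":0.78,"dy":11.1,"dz":7.97,"ax":3.56,"ay":0.02,"az":14.32},{"grip":255,"dx":0.78,"dy":11.1,"dz":7.97,"ax":3.56,"ay":0.02,"az":14.32}]'

```text
clock: 10.72
ee_pos: [0.554, 0.0822, 0.2094]
orientation: [[-0.19, 0.981, 0.043], [0.952, 0.195, -0.235], [-0.239, -0.003, -0.971]]
ft_force: [0.5, -0.6, -2.7]
grip_width: 0.238
grasp_force: 40.0
```

move_arm --rows '[{"grip":255,"dx":0,"dy":0,"dz":0,"ax":0,"ay":0,"az":0},{"grip":255,"dx":0,"dy":0,"dz":0,"ax":0,"ay":0,"az":0},{"grip":255,"dx":0,"dy":0,"dz":0,"ax":0,"ay":0,"az":0}]'

```text
clock: 11.1
ee_pos: [0.5543, 0.0789, 0.2129]
orientation: [[-0.187, 0.981, 0.048], [0.953, 0.193, -0.235], [-0.24, 0.001, -0.971]]
ft_force: [-0.5, -0.5, -2.6]
grip_width: 0.239
grasp_force: 40.0
```

```bash
python3 - <<'E'
from h import *
a=[ctrl.get_obs()]
p,d=snap('side','s5.png');p2,d2=snap('top','t5.png');np.save('s5.npy',cloud('side',d))
o=ctrl.get_obs();print(o['clock'],o['ft_force'],o['torque'])
for c in(.035,.015,0):
    p,M=tgt(13.9,c);print(units(o['ee_pos'],o['orientation'],p,M))
# projected model: foot corners-mid line, crest line ends
M=o['orientation'];gx=M[:,1];gz=-M[:,2];gy=np.cross(gz,gx)
f=o['ee_pos']-gz*.111-gx*.012
im=cv2.imread('pics/s5.png')
ya=np.radians(YAW);X=np.array([np.cos(ya),np.sin(ya),0]);c=AX+[0,0,.132]
for q in proj('side',[f,f+gy*.032,f-gy*.032,f+gz*.01,c-X*.035,c,c+X*.035]):
    print(q)
    cv2.circle(im,tuple(np.round((q)*16).astype(int).tolist()),12,(0,255,0),-1,shift=4)
cv2.imwrite('pics/s5c.png',cv2.resize(im[120:270,200:340],None,fx=4,fy=4,interpolation=cv2.INTER_CUBIC))
E
```

```text
11.2 [-0.65020901  1.1631604  -3.43139276] [ 0.2605063  -0.04556984 -0.02655037]
(array([ 0.025, -0.003,  0.019]), array([ 0.006, -0.002, -0.013]))
(array([ 0.025, -0.003,  0.686]), array([ 0.006, -0.002, -0.013]))
(array([ 0.025, -0.003,  1.186]), array([ 0.006, -0.002, -0.013]))
[256.78537894 185.54791912]
[252.80401137 179.47427242]
[261.04426177 192.04486227]
[256.54296093 180.83588899]
[250.11398459 212.32870104]
[267.73317542 209.48837253]
[285.04413252 206.70051564]
```

View pics/s5c.png

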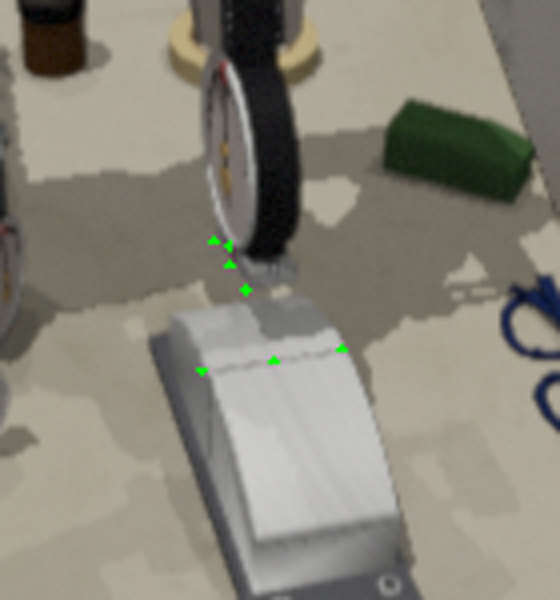

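The model dots sit on the crest line (crop (200,370) to (342,350)) and the foot hovers just above the crown on its far side. Lowering.

move_arm --rows '[{"grip":255,"dx":0.02,"dy":0,"dz":0.4,"ax":0,"ay":0,"az":0},{"grip":255,"dx":0.02,"dy":0,"dz":0.8,"ax":0,"ay":0,"az":0},{"grip":255,"dx":0.02,"dy":0,"dz":1,"ax":0,"ay":0,"az":0},{"grip":255,"dx":0.02,"dy":0,"dz":1.05,"ax":0,"ay":0,"az":0},{"grip":255,"dx":0.02,"dy":0,"dz":1.05,"ax":0,"ay":0,"az":0},{"grip":255,"dx":0.02,"dy":0,"dz":1.05,"ax":0,"ay":0,"az":0}]'

```text
clock: 11.95
ee_pos: [0.5557, 0.073, 0.1815]
orientation: [[-0.188, 0.981, 0.047], [0.952, 0.194, -0.236], [-0.24, 0.0, -0.971]]
ft_force: [0.4, -0.7, -3.2]
grip_width: 0.236
grasp_force: 40.0
```

```bash
cat > st.py <<'E'
from h import *
L=[]
for k in range(4):
    p,d=vision.capture('side');o=ctrl.get_obs();L.append(np.r_[o['ft_force'],o['torque']])
L=np.array(L);M=o['orientation']
y=np.radians(YAW);gx=np.array([np.cos(y),np.sin(y),0])
m=L.mean(0);print(o['clock'],'F',m[:3].round(2),'T',m[3:].round(3),'sd',L.std(0).round(3))
n=-M[:,2];t=np.cross(n,gx)
print('Fn',m[:3]@n,'Ft',m[:3]@t,'Fx',m[:3]@gx,'Tx',m[3:]@gx,'Tt',m[3:]@t)
rel=o['ee_pos']-AX;s=rel@t;print('clear',rel@n-.243,'t off',s,'x off',rel@gx,'lean',np.degrees(np.arcsin(n@np.array([-np.sin(y),np.cos(y),0]))),'roll',np.degrees(np.arcsin(n@gx)),'width',o['grip_width'])
E
python3 st.py
```

```text
12.15 F [-0.13 -0.12 -2.93] T [ 0.242 -0.06   0.035] sd [0.354 0.565 0.2   0.033 0.014 0.028]
Fn -2.8702781554721257 Ft 0.6168571618224006 Fx -0.15156443507347184 Tx 0.22587081227175562 Tt -0.11110924321736161
clear 0.0038035360671022644 t off 0.000613366132952653 x off 0.00020601571832418349 lean 13.895122160173113 roll -0.002671025337651816 width 0.23324818674039077
```

move_arm --rows '[{"grip":255,"dx":0.02,"dy":0,"dz":0.04,"ax":0,"ay":0,"az":0},{"grip":255,"dx":0.02,"dy":0,"dz":0.08,"ax":0,"ay":0,"az":0},{"grip":255,"dx":0.02,"dy":0,"dz":0.11,"ax":0,"ay":0,"az":0},{"grip":255,"dx":0.02,"dy":0,"dz":0.11,"ax":0,"ay":0,"az":0}]'

```text
clock: 12.65
ee_pos: [0.5554, 0.0726, 0.1777]
orientation: [[-0.188, 0.981, 0.046], [0.952, 0.194, -0.236], [-0.24, -0.001, -0.971]]
ft_force: [-0.3, 0.8, -3.2]
grip_width: 0.234
grasp_force: 40.0
```

```bash
python3 st.py
```

```text
12.85 F [-0.49 -0.11 -3.16] T [ 0.232 -0.066  0.028] sd [0.308 0.538 0.274 0.024 0.004 0.03 ]
Fn -3.0722686233676564 Ft 0.7465385914945528 Fx -0.5071168041560742 Tx 0.21460437627109133 Tt -0.11305568413375114
clear 0.0002917012682089326 t off 0.0011646663109644365 x off 0.0001245282755260816 lean 13.898763613933005 roll 0.01647179101375423 width 0.23425308024602817
```

move_arm --rows '[{"grip":255,"dx":-0.035,"dy":0,"dz":0,"ax":0,"ay":0,"az":0},{"grip":255,"dx":-0.035,"dy":0,"dz":0.02,"ax":0,"ay":0,"az":0},{"grip":255,"dx":-0.035,"dy":0,"dz":0.04,"ax":0,"ay":0,"az":0},{"grip":255,"dx":-0.035,"dy":0,"dz":0.05,"ax":0,"ay":0,"az":0}]'

```text
clock: 13.35
ee_pos: [0.556, 0.0715, 0.1776]
orientation: [[-0.188, 0.981, 0.047], [0.952, 0.194, -0.235], [-0.24, 0.0, -0.971]]
ft_force: [-3.0, 1.9, 9.0]
grip_width: 0.241
grasp_force: 40.0
```

```bash
python3 st.py
```

```text
13.55 F [-3.21  1.73  7.15] T [ 0.019  0.673 -0.194] sd [0.486 0.699 0.197 0.022 0.033 0.031]
Fn 7.499555209053177 Ft 0.531795150612856 Fx -2.809632621864618 Tx 0.14978908910758304 Tt 0.6839428034020621
clear -0.00026855731761318835 t off 7.948037640097272e-05 x off 0.00030434294136643704 lean 13.89540295259122 roll -0.013569104084020093 width 0.23451908675367025
```

Contact made at about 10 N, with lean 13.9°. Checking visually.

```bash
python3 - <<'E'
from rd import *
r,o=dial('s6');im=cv2.imread('pics/s6.png')
try:print(red(r),gold(r))
except Exception as e:print(e)
for hub in((302,309),(300,304)):print(dark(r,0,hub))
M=o['orientation'];gx=M[:,1];gz=-M[:,2];gy=np.cross(gz,gx);f=o['ee_pos']-gz*.111-gx*.012
Q=proj('side',[f,f+gz*.01,f+gy*.032,f-gy*.032]);print(Q)
c=cv2.resize(im[130:230,215:315],(500,500),interpolation=cv2.INTER_CUBIC)
for q in Q[[1,3]]:
    x=((q-[215,130]+.5)*5).astype(int);cv2.circle(c,tuple(x.tolist()),3,(0,255,0),1)
cv2.imwrite('pics/s6c.png',np.hstack([c,cv2.resize(r,(300,300)).repeat(1,0) if 0 else cv2.copyMakeBorder(cv2.resize(r,(300,300)),0,200,0,0,cv2.BORDER_CONSTANT)]))
E
```

```text
(array([287, 104,  21,  14, 168], dtype=int32), array([297.55952381, 111.4047619 ]), np.float32(1.1224904)) [(np.int32(2485), array([274.1, 380.2])), (np.int32(936), array([283.2, 307.8]))]
0.1980660817942616
0.22176338086938852
[[257.58417478 201.90194137]
 [257.35170851 197.35377446]
 [253.63861173 195.41397404]
 [261.79999329 208.83463384]]
```

View pics/s6c.png

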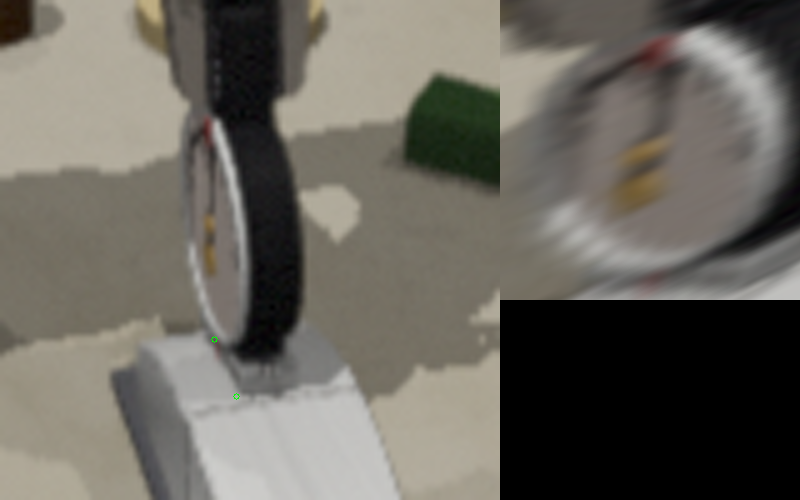

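The needle points at the red index (crop (207,130), inset (655,50)). The foot's red line, at (218,347), agrees with the model dot. I'll settle for a second, check and hand in.

move_arm --rows '[{"grip":255,"dx":0,"dy":0,"dz":0,"ax":0,"ay":0,"az":0},{"grip":255,"dx":0,"dy":0,"dz":0,"ax":0,"ay":0,"az":0},{"grip":255,"dx":0,"dy":0,"dz":0,"ax":0,"ay":0,"az":0},{"grip":255,"dx":0,"dy":0,"dz":0,"ax":0,"ay":0,"az":0},{"grip":255,"dx":0,"dy":0,"dz":0,"ax":0,"ay":0,"az":0},{"grip":255,"dx":0,"dy":0,"dz":0,"ax":0,"ay":0,"az":0},{"grip":255,"dx":0,"dy":0,"dz":0,"ax":0,"ay":0,"az":0},{"grip":255,"dx":0,"dy":0,"dz":0,"ax":0,"ay":0,"az":0}]'

```text
clock: 14.6
ee_pos: [0.5559, 0.0715, 0.1776]
orientation: [[-0.188, 0.981, 0.047], [0.952, 0.194, -0.236], [-0.24, 0.0, -0.971]]
ft_force: [-2.6, 1.7, 7.0]
grip_width: 0.233
grasp_force: 40.0
```

```bash
python3 st.py
```

```text
14.8 F [-3.19  1.73  7.1 ] T [ 0.033  0.663 -0.17 ] sd [0.568 0.272 0.332 0.039 0.011 0.022]
Fn 7.443849476106968 Ft 0.5407954091528573 Fx -2.7940383885879747 Tx 0.16062465238919083 Tt 0.6656900056451567
clear -0.00027852040183437565 t off 7.258821000719062e-05 x off 0.00027087130649852513 lean 13.896225828050797 roll -0.01160295365711638 width 0.2358922032916195
```

Steady.

```bash
python3 -c "
from bench import ctrl
print(ctrl.hand_in())"
```

```text
the job is handed in; nothing more can be done
None
```

I handed the job in with the gauge gripped at 40 N and resting still on the crown, leaning 13.9° with the needle on the red index. The middle of the foot is on the contact line to within about 1–2 mm, judged from the camera fit because the wrist forces were too noisy to confirm it.

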